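# Lay the steel hammer on its bench rest

### The job

Pick up the hammer with the steel head, gripping its handle near the balance point so that it hangs level (if an end droops on a small trial lift, put it down and shift the grip). Carry it level and set it down in the wooden rest, head in the middle of the green pad and handle in the notch between the two prongs, without dropping it. Leave the wooden mallet where it lies.

Things in the scene. Friction and masses are not known exactly. Their poses are not given: they have to be found in the camera images.
- hammer_balance (a point): Steel-headed hammer lying on its side, 0.45-0.75 kg: its balance point, on the handle's centre line, 13 mm above its underside. x along the handle to the head, z up. Pale straight handle 24 mm wide, 26 high, to its red butt at x = -231 mm. Dark double-faced head 34 (x) x 88 (y) x 26 mm, centre at x = +47. Level if gripped within 10 mm of this point; far off, an end may droop.
- rest_pad (a point): Fixed wooden rest: centre of its green pad's top, 40 mm above the bench; z up. Pad 64 (x) x 120 mm (y), for the head. Saddle at x = -150 mm, floor level with the pad: notch 60 mm wide (y), 24 long, between prongs 30 mm high; in between, a base board 28 mm lower. Laid rightly, the hammer is level, its x along this x, its balance point at x = -47, y = 0, z = +13 mm.
- mallet_mid (a point): Not wanted: a mallet all in brown wood, block head 64 (x) x 100 (y) x 36 mm, handle 24 mm wide, lying on the bench. Point on the handle's centre line where it leaves the head, 18 mm above the bench; x to the head (centre at +36 mm, handle's end at -200 mm).

How it is judged:
On the way:
1. the hammer is held in the air (its balance point more than 75 mm above the bench), level to 10 degrees, gripped within 35 mm of its balance point measured along the handle (height (world z) of hammer_balance above 0.075 m and angle between hammer_balance's own z axis and vertical below 0.175 rad and contact force between the fingers and hammer above 1 N and x of the grasp point in the frame of hammer_balance between -0.035 and 0.035 m), for 0.3 s.
At the end, for the whole second after the job is handed in: The hammer lies at rest in the wooden rest: level to about 6 degrees, head on the green pad and handle in the notch, its balance point within 20 mm along and 20 mm across the rest of its right place, pointing along the rest to 10 degrees; the mallet lies within 30 mm of where it was (x of hammer_balance in the frame of rest_pad between -0.067 and -0.027 m and y of hammer_balance in the frame of rest_pad between -0.02 and 0.02 m and z of hammer_balance in the frame of rest_pad between 0.005 and 0.021 m and x of rest_pad in the frame of hammer_balance above 0.01 m and angle between the x axis of hammer_balance and the x axis of rest_pad, either way round below 0.175 rad and angle between hammer_balance's own z axis and vertical below 0.1 rad and linear speed of hammer below 0.02 m/s and contact force between hammer and rest above 1 N and distance of mallet_mid from where it was at the start of the episode below 0.03 m); the robot touches nothing.
It fails at once if the hammer tips more than 20 degrees (angle between hammer_balance's own z axis and vertical above 0.35 rad).
It fails at once if the hammer is dropped: no finger touches it while its balance point is more than 75 mm above the bench (22 mm above where it lies on the rest) (height (world z) of hammer_balance above 0.075 m and contact force between the fingers and hammer below 0.05 N).
It fails at once if the mallet is moved more than 30 mm (distance of mallet_mid from where it was at the start of the episode above 0.03 m).
It also fails if it takes over 43 s, if anything falls off the work surface, if the arm or the gripper's body presses on something with over 40 N, if the wrist force passes 120 N, or if a joint passes its speed limit or range.

### The arm

A 7-joint arm with a two-finger parallel gripper is mounted at the origin on the work surface. World frame = base frame: x ahead of the robot, y to its left, z up, the work surface at z = 0. Lengths are in m, angles in rad, forces in N, time in s.
With the tool pointing down it reaches from about 0.35 to 0.9 m from the base axis. Payload 8.1 kg.
Tool frame: the origin (TCP) lies on the centre line of the jaws, within the pads' length; the fingertips stand 17 mm ahead of it and the grasp point (between the pads) lies 2 mm behind it; z points along the fingers, y is the direction in which the jaws open and shut (so a half turn about z gives the same grasp; the last joint's range is limited). The gripper opens to 92 mm and grips with 3 to 60 N. Pads are 19 mm wide; open, the fingers measure 130 mm over their backs; the gripper's body (75 mm by 190 mm) begins 47 mm behind the grasp point.
Start: joints at [1.031, 0.434, 0.025, 1.573, -0.012, 1.134, -0.075], TCP at [0.264, -0.566, 0.244] pointing down, gripper open.
Joint ranges: [-2.62, 2.62], [-0.44, 2.09], [-1.27, 1.32], [0.08, 2.57], [-1.32, 4.46], [0.12, 2], [-2.74, 2.74]. Speed limits (rad/s): [2.22, 2.22, 3.01, 3.01, 3.14, 3.14, 3.14].

### API

Orientations are given as a rotation vector (axis times angle).
In Python, from cell import arm gives the robot as it stands.
- The arm moves only by the shell command python3 -m creep 'ROWS' [FORCE]. ROWS is JSON, a list that holds one entry, the list of rows, each a list of 7 numbers: the shift along the world's x, y, z in cm, then the turn, a rotation vector about the world's x, y, z in degrees, then the opening, from -1 (shut) to 1 (fully open), so that 0 is half open. In form: [[[tx, ty, tz, ax, ay, az, jaw], ...]]. A call has 1 to 5 rows; each row is the pose to reach, as a shift and turn from the pose commanded when the call began; what a row does not reach only later rows make up. A row lasts 1/10 s, in which the tool goes at most 50 mm and 8.59 degrees, less where a joint would pass 70% of its speed; a pose out of reach is approached as far as the arm can. A call with a gripper value outside its range is refused whole. The fingers move at their own pace and stop on an object; FORCE is the grip in N (left out, the last holds). Time passes only in rows, so rows that repeat a pose let the fingers close. It gives the time, the measured TCP pose, the force and the opening at its end, in the units of the state.
- arm.observe(): the state, without advancing time (a new reading comes with each control period).
- arm.get_image(name): name is "scene" or "top"; returns the picture (420x560x3 uint8, red, green, blue); there is no depth.
- arm.camera_model(name): a dict with "vfov" (degrees; the focal length in pixels is half the picture's height over the tangent of half this angle, whatever the lens; pixels are square), "cx", "cy" (the principal point, pixels), "k1" (the pictures are not rectified: a ray, as slopes to the right and down, at radius r is drawn at 1 + k1 r^2 times it, then the intrinsics apply), "cam_to_world" (4x4, takes a point from camera to world coordinates). Camera axes: x right, y down, z forward; pixel columns grow to the right and rows downward; lengths in m; the calibration is good to about 2 mm. A picture is of the moment at which its call begins. camera_model takes no time and is no camera call.
- arm.sign_off(): hands the job in, once; it reports no verdict.
The state is a dict: "clock": time; "joints": joint angles; "dq": joint speeds; "joint_efforts": joint torques, N m; "position": TCP position; "ee_rot": TCP orientation; "force": force on the tool from outside, world axes, zero at the start; "ft_torque": the same for the moment, N m; "width": opening from 0.0 (shut) to 1.0 (fully open).
Only numpy, scipy, OpenCV 4.12 (cv2) and the standard library are available. Lean on these libraries where they do the work, as an engineer would, in place of code of your own. Each camera call takes 0.05 s, during which the arm holds its last target.

## Working session

There is one attempt and no reset: what is moved stays moved. The work goes in short steps, Python scripts to look and compute and a shell command to move; the robot and the scene stay as the last step left them, time stands still between calls to the robot, and variables do not carry over. Pictures are saved under pics/ and viewed, and the job is handed in when it is done.

```bash
ls; mkdir -p pics
cat > h.py <<'E'
import numpy as np, cv2
from cell import arm
def snap(n,f):
    im=arm.get_image(n); cv2.imwrite('pics/'+f,im[:,:,::-1]); return im
def ray(n,u,v):
    m=arm.camera_model(n); f=210/np.tan(np.radians(m['vfov'])/2)
    K=np.array([[f,0,m['cx']],[0,f,m['cy']],[0,0,1.]])
    p=cv2.undistortPoints(np.array([[[u,v]]],float),K,np.array([m['k1'],0,0,0.]))[0,0]
    T=np.array(m['cam_to_world']); return T[:3,3],T[:3,:3]@np.array([p[0],p[1],1])
def at(n,u,v,z):
    o,d=ray(n,u,v); return o+d*(z-o[2])/d[2]
def crop(n,f,u0,v0,w,h,s):
    im=cv2.imread('pics/'+n)[v0:v0+h,u0:u0+w]; cv2.imwrite('pics/'+f,cv2.resize(im,None,fx=s,fy=s,interpolation=cv2.INTER_CUBIC))
E
python3 - <<'E'
from h import *
for n in('top','scene'):
    snap(n,n+'1.png'); print(arm.camera_model(n))
print(arm.observe())
E
```

```text
pics
{'vfov': 57.16309647245177, 'cx': 274.3639985272256, 'cy': 206.06803868791638, 'k1': 0.03830132067005511, 'cam_to_world': array([[-0.00223622, -0.98398099,  0.17825939,  0.39293354],
       [-0.99997778,  0.00108102, -0.00657736,  0.02016797],
       [ 0.00627929, -0.17827014, -0.98396155,  0.8884845 ],
       [ 0.        ,  0.        ,  0.        ,  1.        ]])}
{'vfov': 50.94871704212635, 'cx': 290.1948196525633, 'cy': 213.91106734546017, 'k1': -0.02189811613247241, 'cam_to_world': array([[-3.96884527e-01,  6.94552450e-01, -6.00066302e-01,
         1.03887247e+00],
       [ 9.17868547e-01,  3.00289135e-01, -2.59506773e-01,
         1.92579001e-01],
       [-4.76737918e-05, -6.53776207e-01, -7.56687960e-01,
         6.59758308e-01],
       [ 0.00000000e+00,  0.00000000e+00,  0.00000000e+00,
         1.00000000e+00]])}
{'clock': 0.1, 'joints': array([ 1.03140239,  0.43516389,  0.02495365,  1.57402284, -0.01161996,
        1.13400148, -0.07508218]), 'dq': array([ 1.20717841e-03, -4.28984976e-05, -9.38279700e-04, -1.23259401e-03,
        5.34688161e-05,  1.18190666e-03,  2.84271819e-03]), 'joint_efforts': array([ 4.08174674e-03, -6.69124603e+01,  9.88470800e-01, -3.15144968e+01,
       -6.04847702e-02,  3.74687905e-02,  3.10850669e-05]), 'position': array([ 0.26417786, -0.56592958,  0.24301015]), 'ee_rot': array([-3.06562507e+00, -6.80307348e-01,  6.53928157e-04]), 'force': array([-0.91350616, -0.93081608,  0.65140234]), 'ft_torque': array([0.01691793, 0.04709963, 0.02392186]), 'width': 0.9982790739917865}
```

View pics/top1.png

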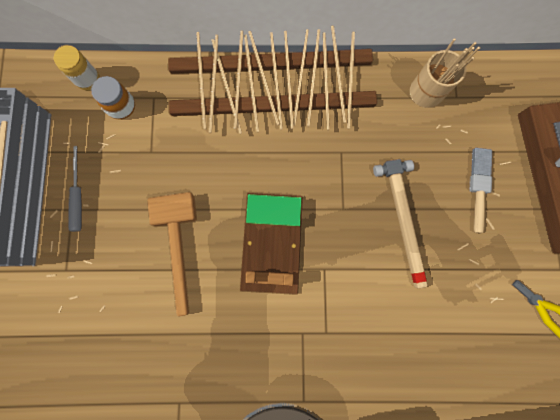

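View pics/scene1.png

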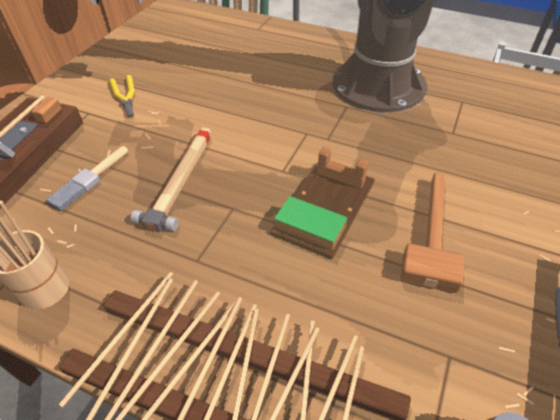

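The top view shows the hammer (head at about (394,168), butt at (420,280)), the rest (pad at about (273,210), prongs at (270,280)) and the mallet on the left (172,208). I'll zoom in on each.

Run:
```python
from h import *
crop('top1.png','c1.png',360,145,100,150,4)
crop('top1.png','c2.png',225,180,100,120,5)
```

```text
(no output)
```

View pics/c1.png

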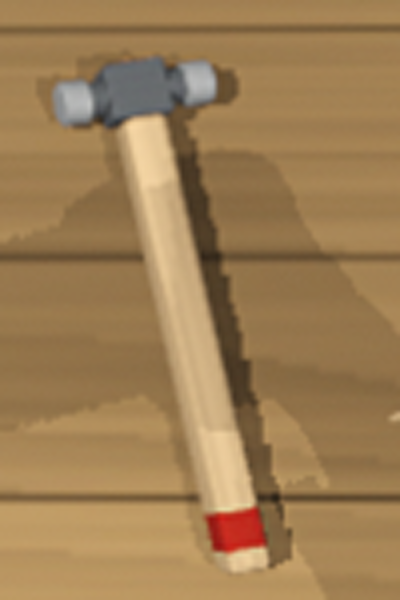

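View pics/c2.png

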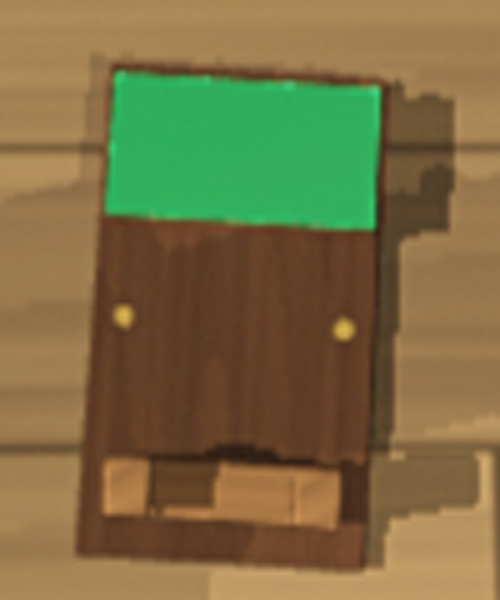

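```bash
python3 - <<'E'
from h import *
c1=lambda x,y,z:at('top',360+(x-0.)/4,145+y/4,z)
c2=lambda x,y,z:at('top',225+x/5,180+y/5,z)
z=.026
hc=c1(138,92,z); L=c1(57,103,.013);R=c1(215,83,.013); hj=c1(145,118,z); b=c1(241,560,.02)
m1=(c1(145,188,z)+c1(178,184,z))/2; m2=(c1(198,435,z)+c1(238,430,z))/2
print('hc',hc,'faces',L,R,np.linalg.norm(L-R),(L+R)/2,'junction',hj,'butt',b,m1,m2)
d=(m1-m2)[:2]; print('ax mid',np.degrees(np.arctan2(d[1],d[0])))
d=(hc-b)[:2]; print('ax',np.degrees(np.arctan2(d[1],d[0])),np.linalg.norm(d),'exp .278')
u=d/np.linalg.norm(d); print('bal from butt',b[:2]+.231*u,'from head',hc[:2]-.047*u, 'wid',np.linalg.norm(c1(145,188,z)-c1(178,184,z)))
P=[c2(*p,.04) for p in((113,70),(382,86),(376,229),(105,214))]
P=np.array(P);print(P);c=P.mean(0);print('pad',c,np.linalg.norm(P[0]-P[1]),np.linalg.norm(P[1]-P[2]))
x=(P[0]+P[1]-P[2]-P[3])[:2];y=(P[0]+P[3]-P[1]-P[2])[:2]
print(np.degrees(np.arctan2(x[1],x[0])),np.degrees(np.arctan2(-y[0],y[1])))
print('prong tops',c2(127,487,.07),c2(318,500,.07))
# scene checks
s=lambda u,v,z:at('scene',u,v,z)
print('scene pad',[s(*p,.04) for p in((290,198),(347,218),(333,241),(276,218))])
print('scene prong',s(325,153,.07),s(363,163,.07))
E
python3 - <<'E'
from h import *
crop('scene1.png','c3.png',120,115,110,130,5)
crop('scene1.png','c4.png',260,140,130,120,5)
E
```

```text
hc [ 0.6382707  -0.26338389  0.026     ] faces [ 0.63542817 -0.22004251  0.013     ] [ 0.6472886  -0.31284184  0.013     ] 0.09355418656576132 [ 0.64135839 -0.26644217  0.013     ] junction [ 0.62277744 -0.2665316   0.026     ] butt [ 0.37358741 -0.30593667  0.02      ] [ 0.58269914 -0.27361489  0.026     ] [ 0.44278591 -0.29615031  0.026     ]
ax mid 9.149883466845768
ax 9.133213090310221 0.2680820468040939 exp .278
bal from butt [ 0.60165878 -0.26926994] from head [ 0.59186657 -0.27084422] wid 0.019017757467753103
[[ 0.57429015  0.07461054  0.04      ]
 [ 0.56683327 -0.04629999  0.04      ]
 [ 0.502131   -0.04268068  0.04      ]
 [ 0.50900302  0.07749277  0.04      ]]
pad [0.53806436 0.01578066 0.04      ] 0.12114024736788334 0.06480342007399559
-2.8633137867702496 -3.4013929345920797
prong tops [0.39017529 0.06498267 0.07      ] [ 0.38466993 -0.01460832  0.07      ]
scene pad [array([ 0.51052353, -0.03631732,  0.04      ]), array([0.51496995, 0.08013631, 0.04      ]), array([0.57540681, 0.07445388, 0.04      ]), array([ 0.56692128, -0.04003254,  0.04      ])]
scene prong [ 0.39498122 -0.0096808   0.07      ] [0.39295663 0.06921029 0.07      ]
```

View pics/c3.png

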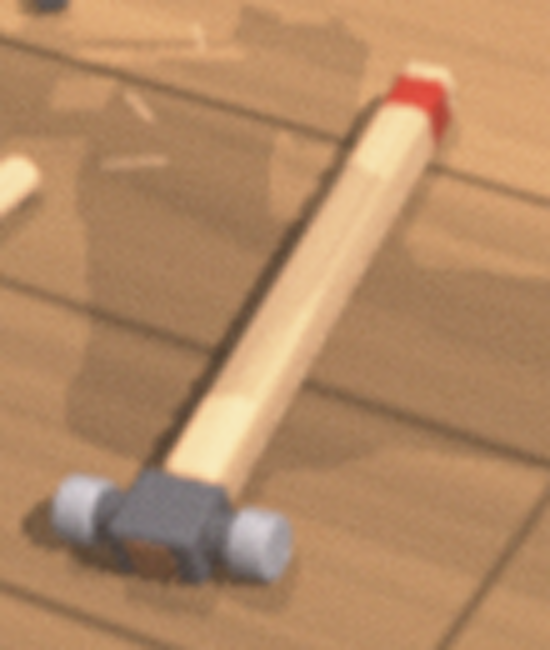

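View pics/c4.png

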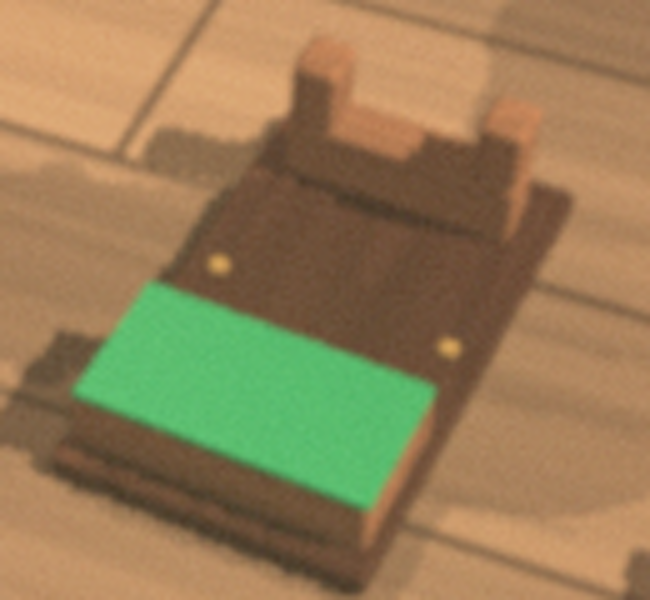

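Run:
```python
from h import *
s=lambda x,y,z:at('scene',120+x/5,115+y/5,z)
q=lambda x,y,z:at('scene',260+x/5,140+y/5,z)
h=np.array([s(*p,.026) for p in((155,470),(232,487),(198,548),(110,527))]);print('head',h,h.mean(0))
print('junc',s(206,477,.026),'butt',s(430,66,.02), s(430,66,.026),'faces',s(75,510,.013),s(265,546,.013))
m1=(s(205,405,.026)+s(250,402,.026))/2;m2=(s(358,170,.026)+s(385,180,.026))/2;print(m1,m2)
P=np.array([q(*p,.04) for p in((72,392),(372,510),(437,388),(152,281))]);print(P,P.mean(0))
x=(P[0]+P[1]-P[2]-P[3])[:2];print(np.degrees(np.arctan2(x[1],x[0])),np.linalg.norm(P[0]-P[1]),np.linalg.norm(P[1]-P[2]))
print('prongs',q(325,53,.07),q(515,115,.07))
from scipy.spatial.transform import Rotation as R
o=arm.observe();print(R.from_rotvec(o['ee_rot']).as_matrix())
```

```text
head [[ 0.63105559 -0.27540127  0.026     ]
 [ 0.62658295 -0.24321509  0.026     ]
 [ 0.65711004 -0.23784026  0.026     ]
 [ 0.66171542 -0.27422275  0.026     ]] [ 0.644116   -0.25766984  0.026     ]
junc [ 0.62625909 -0.25527296  0.026     ] butt [ 0.3685485  -0.30919543  0.02      ] [ 0.37483516 -0.30448952  0.026     ] faces [ 0.65225768 -0.30141451  0.013     ] [ 0.63828085 -0.22373983  0.013     ]
[ 0.59037142 -0.26957875  0.026     ] [ 0.4504043  -0.28926458  0.026     ]
[[ 0.56896955 -0.04233581  0.04      ]
 [ 0.57651345  0.07746804  0.04      ]
 [ 0.51375616  0.08050512  0.04      ]
 [ 0.50587973 -0.03748786  0.04      ]] [0.54127972 0.01953737 0.04      ]
-3.5852209231851027 0.12004113058918083 0.06283073414588858
prongs [ 0.38814655 -0.01222369  0.07      ] [0.39295663 0.06921029 0.07      ]
[[ 9.06130386e-01  4.22997900e-01 -7.07633306e-04]
 [ 4.22998478e-01 -9.06129507e-01  1.26631408e-03]
 [-1.05559222e-04 -1.44677348e-03 -9.99998948e-01]]
```

Both cameras agree to within a few mm. The hammer's balance point is at about (0.595, -0.270) with yaw 8.8°. The pad is at (0.540, 0.018) with yaw -3.3°, so the balance point should end up at (0.493, 0.020, 0.053). The next move puts the tool above the hammer.

```bash
python3 -m creep '[[[4,3.6,0,0,0,-3,1],[8,7.2,0,0,0,-7,1],[12,10.7,-1,0,0,-10,1],[16,14.3,-2,0,0,-13,1],[19,17,-3,0,0,-16.2,1]]]' 30
python3 -m creep '[[[3,2.6,-1,0,0,0,1],[6,5.2,-2.5,0,0,0,1],[9,8,-4,0,0,0,1],[12,10.6,-6,0,0,0,1],[14.1,12.6,-7.4,0,0,0,1]]]'
python3 -m creep '[[[0,0,0,0,0,0,1],[0,0,0,0,0,0,1],[0,0,0,0,0,0,1]]]'
python3 - <<'E'
from h import *
from scipy.spatial.transform import Rotation as R
o=arm.observe();print(o['position'],o['clock'],o['force']);M=R.from_rotvec(o['ee_rot']).as_matrix();print(M)
snap('top','top2.png');snap('scene','scene2.png')
crop('scene2.png','c5.png',100,60,160,180,3)
E
```

```text
clock: 0.6
position: [0.4499, -0.4, 0.2153]
ee_rot: [3.132, 0.238, 0.0]
force: [0.4, -0.5, 0.0]
width: 0.995
clock: 1.1
position: [0.5912, -0.2725, 0.1398]
ee_rot: [-3.13, -0.245, 0.001]
force: [0.0, -0.5, 1.2]
width: 1.001
clock: 1.4
position: [0.5888, -0.277, 0.1417]
ee_rot: [3.132, 0.239, -0.001]
force: [0.8, 0.3, 1.1]
width: 1.003
[ 0.58881348 -0.27699731  0.14173344] 1.4 [0.81164206 0.29454318 1.1429446 ]
[[ 9.88429828e-01  1.51678221e-01 -4.37925963e-04]
 [ 1.51677714e-01 -9.88429474e-01 -1.02288826e-03]
 [-5.88008802e-04  9.44629663e-04 -9.99999381e-01]]
```

View pics/top2.png

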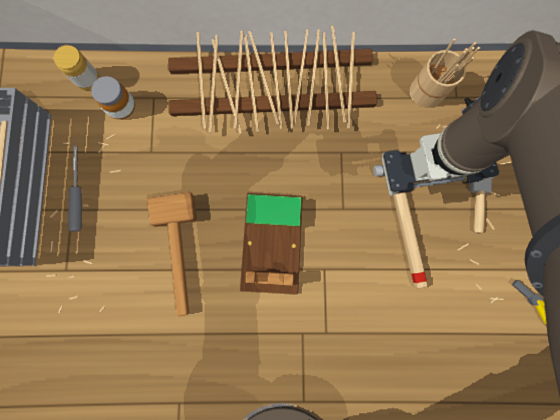

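View pics/c5.png

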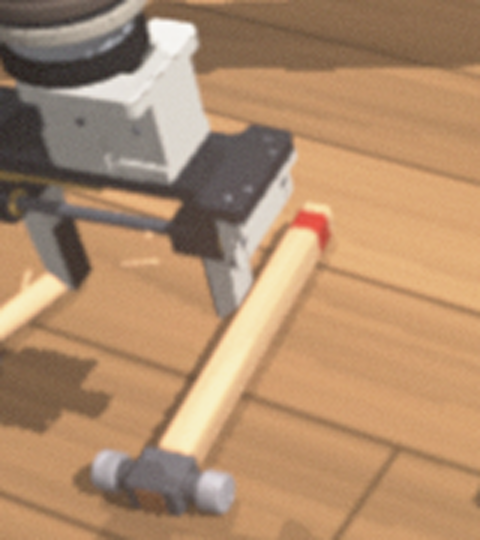

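The gripper is above the handle with its jaws across it. The last few mm were capped, so I'll correct that while descending in stages.

```bash
python3 -m creep '[[[0.6,0.7,-3,0,0,0,1],[0.6,0.7,-6,0,0,0,1],[0.6,0.7,-8,0,0,0,1],[0.6,0.7,-8,0,0,0,1],[0.6,0.7,-8,0,0,0,1]]]'
python3 - <<'E'
from h import *
snap('top','top3.png');snap('scene','scene3.png')
crop('scene3.png','c6.png',100,60,160,180,3)
for i in range(1):
  o=arm.observe();print(o['position'],o['clock'],o['force'],o['ee_rot'])
E
```

```text
clock: 2.0
position: [0.5955, -0.2694, 0.0623]
ee_rot: [3.132, 0.24, 0.0]
force: [-0.2, 0.2, 0.5]
width: 1.002
[ 0.59644255 -0.26937921  0.06325973] 2.1 [-0.95743321  0.14521087  0.48120849] [3.13115215 0.24033383 0.003547  ]
```

View pics/c6.png

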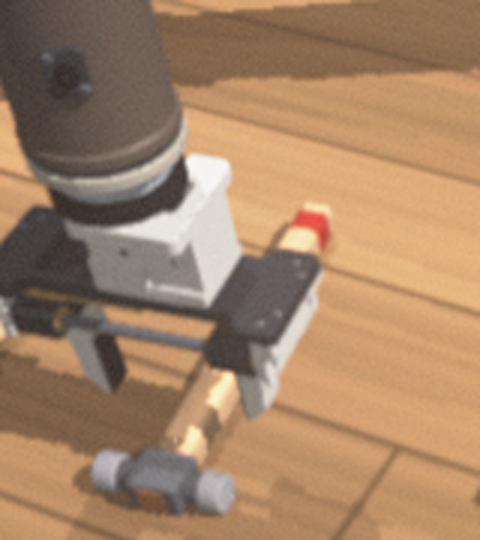

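The fingers straddle the handle just behind the head. I'll descend and close.

```bash
python3 -m creep '[[[0,0,-2,0,0,0,1],[0,0,-3.5,0,0,0,1],[0,0,-4.2,0,0,0,1],[0,0,-4.2,0,0,0,1]]]'
python3 -m creep '[[[0,0,0,0,0,0,-0.3],[0,0,0,0,0,0,-0.4],[0,0,0,0,0,0,-0.6],[0,0,0,0,0,0,-1],[0,0,0,0,0,0,-1]]]' 40
python3 -m creep '[[[0,0,0,0,0,0,-1],[0,0,0,0,0,0,-1],[0,0,0,0,0,0,-1],[0,0,0,0,0,0,-1],[0,0,0,0,0,0,-1]]]' 40
```

```text
clock: 2.5
position: [0.595, -0.2683, 0.0187]
ee_rot: [-3.132, -0.241, 0.002]
force: [-1.1, -0.1, -0.4]
width: 1.004
clock: 3.0
position: [0.5958, -0.2686, 0.0198]
ee_rot: [3.132, 0.242, 0.0]
force: [0.5, -0.5, -0.1]
width: 0.618
clock: 3.5
position: [0.5956, -0.2691, 0.0195]
ee_rot: [3.132, 0.241, 0.0]
force: [0.3, -3.0, -1.6]
width: 0.258
```

The width is 23.7 mm, so it has gripped the handle. Next is a small trial lift.

```bash
python3 -m creep '[[[0,0,0,0,0,0,-1],[0,0,0.5,0,0,0,-1],[0,0,1,0,0,0,-1],[0,0,2,0,0,0,-1],[0,0,3,0,0,0,-1]]]' 60
python3 -m creep '[[[0,0,0,0,0,0,-1],[0,0,0,0,0,0,-1],[0,0,0,0,0,0,-1]]]'
python3 - <<'E'
from h import *
from scipy.spatial.transform import Rotation as R
im=snap('top','top4.png');snap('scene','scene4.png')
crop('scene4.png','c7.png',100,60,160,180,3);crop('top4.png','c8.png',360,135,100,150,4)
o=arm.observe();M=R.from_rotvec(o['ee_rot']).as_matrix();print(o['position'],o['clock'],o['force'],'tool tq',M.T@o['ft_torque'],'F',M.T@o['force'])
E
```

```text
clock: 4.0
position: [0.5955, -0.2681, 0.0501]
ee_rot: [-3.132, -0.242, 0.001]
force: [-0.3, -1.2, -6.1]
width: 0.257
clock: 4.3
position: [0.5953, -0.2684, 0.0493]
ee_rot: [-3.132, -0.242, 0.001]
force: [-0.5, 1.0, -5.7]
width: 0.253
[ 0.59529508 -0.26833547  0.04904854] 4.4 [ 0.38764229 -0.16613252 -6.80355728] tool tq [ 0.06863067 -0.00688513 -0.01326641] F [0.3628505  0.22627894 6.8031901 ]
```

View pics/c7.png

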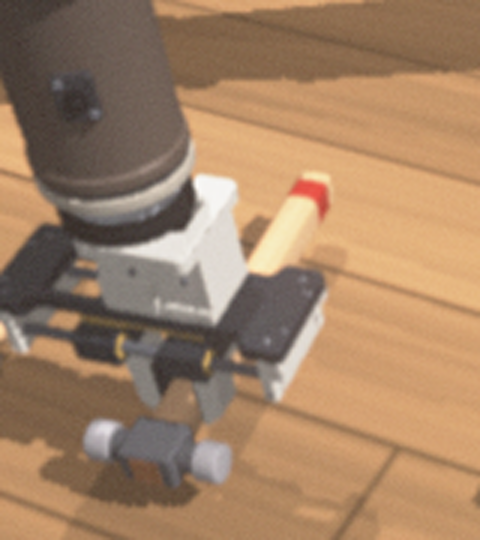

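View pics/c8.png

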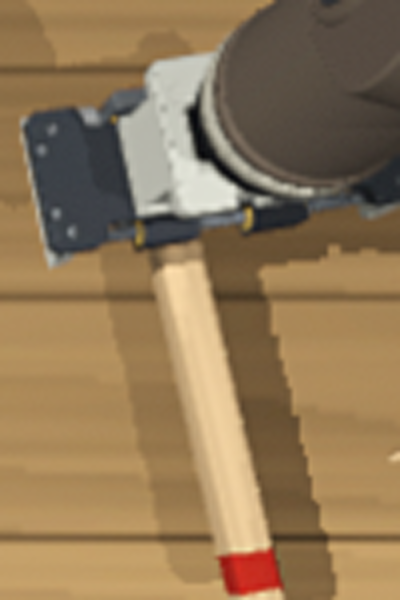

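The head and butt rose equally (about 10 px each), and the pitch torque is about 0.007 N·m, which is a grip offset of about 1 mm, so it is level. Now I'll lift and carry.

```bash
python3 -m creep '[[[0,0,1.5,0,0,0,-1],[0,0,3.5,0,0,0,-1],[0,0,5.5,0,0,0,-1],[0,0,7.2,0,0,0,-1],[0,0,8,0,0,0,-1]]]' 60
python3 -m creep '[[[0,0.5,0,0,0,0,-1],[-0.7,2,0,0,0,-1,-1],[-1.5,4,0,0,0,-2,-1],[-2.3,6.5,0,0,0,-3,-1],[-3.1,9,0,0,0,-4,-1]]]'
python3 -m creep '[[[-0.9,2.5,0,0,0,-1,-1],[-1.8,5,0,0,0,-2,-1],[-2.7,7.5,0,0,0,-3,-1],[-3.6,10,0,0,0,-4,-1],[-4.5,12,0,0,0,-5,-1]]]'
python3 -m creep '[[[-0.7,2,0,0,0,-1,-1],[-1.4,4,0,0,0,-2,-1],[-2,6,0,0,0,-2.5,-1],[-2.4,7.2,0,0,0,-3.1,-1],[-2.6,7.8,0,0,0,-3.1,-1]]]'
python3 -m creep '[[[0,0,0,0,0,0,-1],[0,0,0,0,0,0,-1],[0,0,0,0,0,0,-1]]]'
python3 - <<'E'
from h import *
snap('top','top5.png');snap('scene','scene5.png')
crop('scene5.png','c9.png',200,60,200,180,4)
E
```

```text
clock: 4.9
position: [0.5967, -0.2689, 0.1322]
ee_rot: [3.131, 0.241, 0.005]
force: [0.2, -0.4, -5.5]
width: 0.253
clock: 5.4
position: [0.5635, -0.1772, 0.1285]
ee_rot: [-3.138, -0.131, 0.003]
force: [-0.0, 1.6, -6.8]
width: 0.255
clock: 5.9
position: [0.5185, -0.0563, 0.1288]
ee_rot: [-3.141, 0.004, 0.002]
force: [0.8, -0.2, -6.6]
width: 0.258
clock: 6.4
position: [0.4926, 0.0213, 0.129]
ee_rot: [-3.14, 0.087, 0.002]
force: [-0.2, 0.6, -6.4]
width: 0.257
clock: 6.7
position: [0.4938, 0.0185, 0.1294]
ee_rot: [3.14, -0.092, 0.0]
force: [0.8, -0.6, -7.8]
width: 0.254
```

View pics/top5.png

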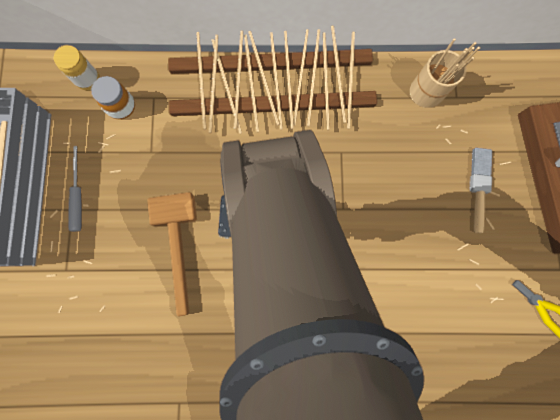

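View pics/c9.png

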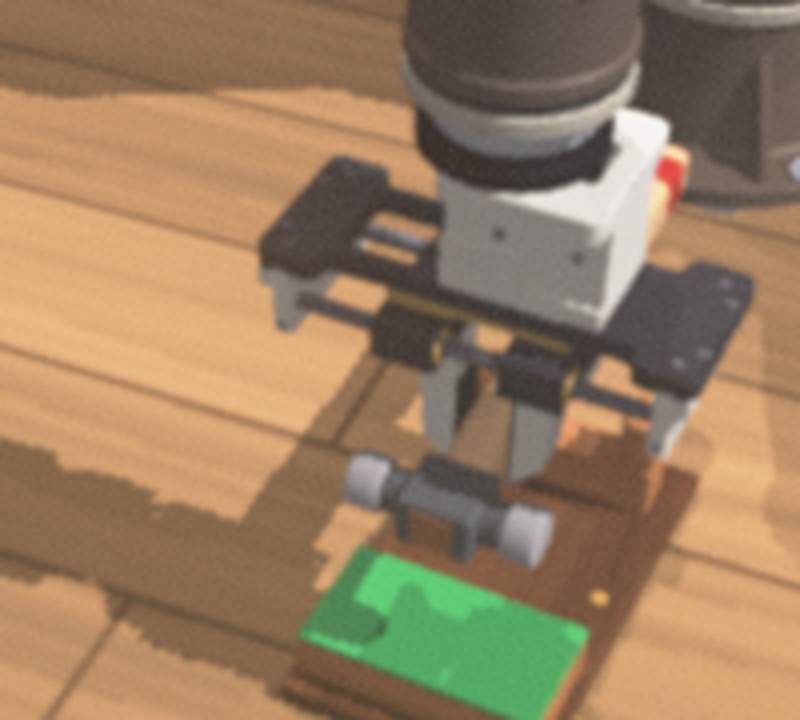

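Run:
```python
from h import *
a=at('scene',200+365/4,60+482/4,.123);b=at('scene',200+528/4,60+536/4,.123);print(a,b,(a+b)/2,np.linalg.norm(a-b),np.degrees(np.arctan2(-(b-a)[0],(b-a)[1])))
```

```text
[ 0.54269098 -0.02001679  0.123     ] [0.54496725 0.05528039 0.123     ] [0.54382912 0.0176318  0.123     ] 0.07533158026612174 -1.731549877919811
```

The head centre is measured at (0.544, 0.018) against the pad centre at (0.540, 0.018), which is well within tolerance. Lowering now.

```bash
python3 -m creep '[[[-0.2,0.1,-1,0,0,0,-1],[-0.2,0.1,-2.5,0,0,0,-1],[-0.2,0.1,-4,0,0,0,-1],[-0.2,0.1,-5.2,0,0,0,-1],[-0.2,0.1,-6,0,0,0,-1]]]'
python3 -m creep '[[[0,0,0,0,0,0,-1],[0,0,-0.2,0,0,0,-1],[0,0,-0.4,0,0,0,-1],[0,0,-0.6,0,0,0,-1],[0,0,-0.6,0,0,0,-1]]]'
python3 - <<'E'
from h import *
snap('scene','scene6.png')
crop('scene6.png','c10.png',200,60,200,180,4)
E
```

```text
clock: 7.3
position: [0.4911, 0.0203, 0.0682]
ee_rot: [3.14, -0.09, -0.002]
force: [0.0, 0.4, -7.1]
width: 0.257
clock: 7.8
position: [0.4917, 0.0205, 0.0635]
ee_rot: [3.14, -0.09, 0.0]
force: [-0.0, 0.2, -6.5]
width: 0.258
```

View pics/c10.png

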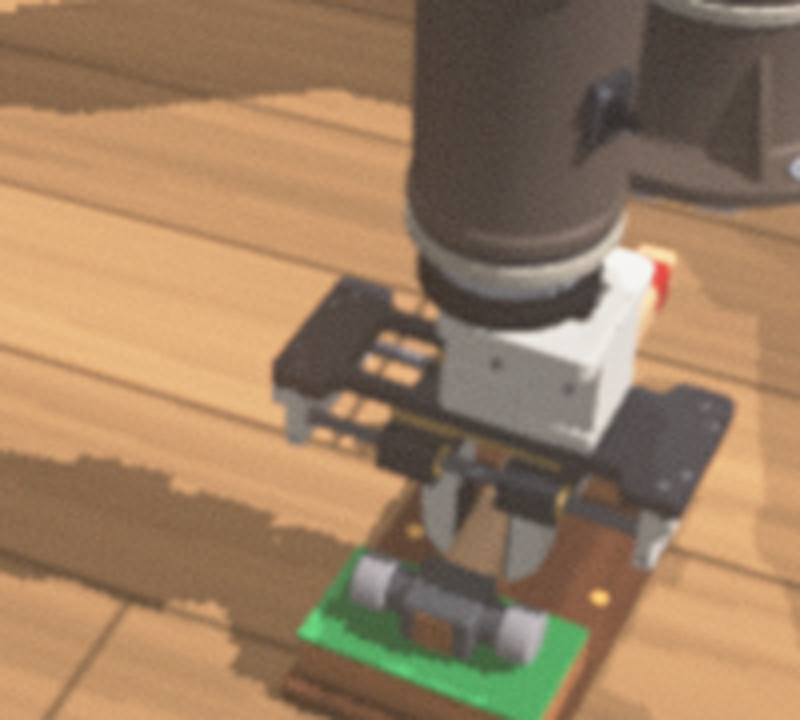

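The head is just above the middle of the green pad. I'll lower it gently to contact.

```bash
python3 -m creep '[[[0,0,-0.1,0,0,0,-1],[0,0,-0.2,0,0,0,-1],[0,0,-0.3,0,0,0,-1],[0,0,-0.3,0,0,0,-1],[0,0,-0.3,0,0,0,-1]]]'
python3 -m creep '[[[0,0,-0.1,0,0,0,-1],[0,0,-0.1,0,0,0,-1],[0,0,-0.1,0,0,0,-1]]]'
```

```text
clock: 8.35
position: [0.4917, 0.0206, 0.0605]
ee_rot: [3.14, -0.09, -0.0]
force: [0.1, -1.0, -5.8]
width: 0.257
clock: 8.65
position: [0.4916, 0.0205, 0.0595]
ee_rot: [3.14, -0.09, -0.0]
force: [0.1, -0.3, -6.5]
width: 0.259
```

```bash
python3 -m creep '[[[0,0,-0.1,0,0,0,-1],[0,0,-0.1,0,0,0,-1],[0,0,-0.1,0,0,0,-1]]]'
python3 -m creep '[[[0,0,-0.1,0,0,0,-1],[0,0,-0.1,0,0,0,-1],[0,0,-0.1,0,0,0,-1]]]'
```

```text
clock: 8.95
position: [0.4917, 0.0205, 0.0594]
ee_rot: [-3.14, 0.09, -0.001]
force: [-3.9, -0.3, 9.7]
width: 0.255
clock: 9.25
position: [0.4917, 0.0205, 0.0593]
ee_rot: [-3.14, 0.09, -0.001]
force: [-9.1, -1.0, 25.1]
width: 0.255
```

It is in contact with the rest: the force went from -6.5 to +25 N. I'll ease off and open.

```bash
python3 -m creep '[[[0,0,0.1,0,0,0,-1],[0,0,0.1,0,0,0,-1]]]'
python3 -m creep '[[[0,0,0,0,0,0,-0.3],[0,0,0,0,0,0,-0.2],[0,0,0,0,0,0,0],[0,0,0,0,0,0,0.2],[0,0,0,0,0,0,0.2]]]' 
python3 -m creep '[[[0,0,0,0,0,0,0.2],[0,0,0,0,0,0,0.2],[0,0,0,0,0,0,0.2]]]'
python3 - <<'E'
from h import *
snap('scene','scene7.png')
crop('scene7.png','c11.png',200,60,200,180,4)
E
```

```text
clock: 9.45
position: [0.4917, 0.0205, 0.0594]
ee_rot: [-3.14, 0.09, -0.001]
force: [-6.2, -1.5, 11.8]
width: 0.257
clock: 9.95
position: [0.4918, 0.0206, 0.0585]
ee_rot: [3.14, -0.09, 0.0]
force: [0.3, -0.3, -0.5]
width: 0.583
clock: 10.25
position: [0.4917, 0.0205, 0.0585]
ee_rot: [3.14, -0.09, -0.0]
force: [0.2, 0.3, -0.6]
width: 0.597
```

View pics/c11.png

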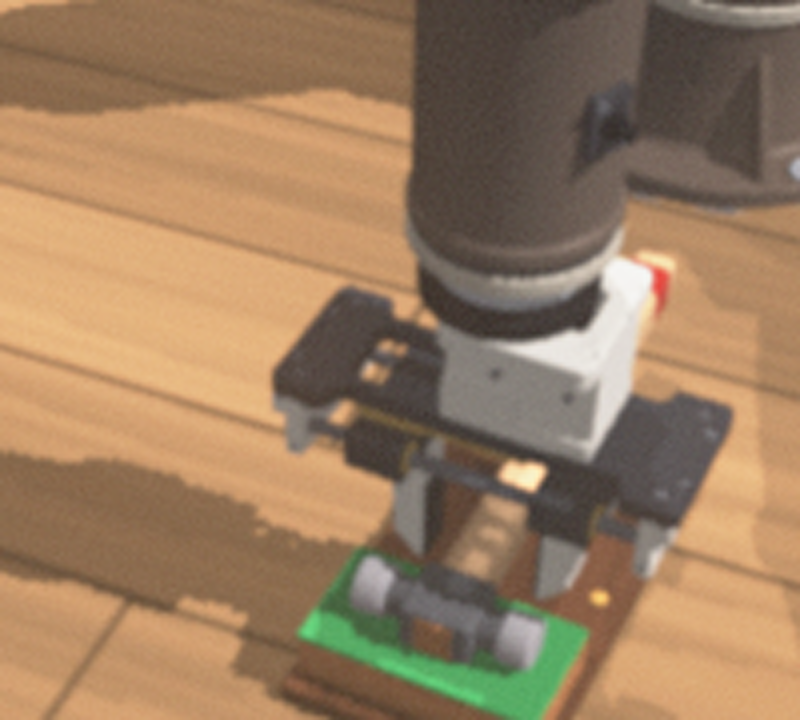

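The fingers are free on both sides and the hammer lies on the pad. I'll retreat straight up, then move aside for a clear view.

```bash
python3 -m creep '[[[0,0,1,0,0,0,0.2],[0,0,3,0,0,0,0.2],[0,0,6,0,0,0,0.2],[0,0,10,0,0,0,0.2],[0,0,14,0,0,0,0.2]]]'
python3 -m creep '[[[0,-5,0,0,0,0,0.2],[0,-10,0,0,0,0,0.2],[0,-15,0,0,0,0,0.2],[0,-20,0,0,0,0,0.2],[0,-24,0,0,0,0,0.2]]]'
python3 -m creep '[[[0,-3,0,0,0,0,0.2],[0,-6,0,0,0,0,0.2],[0,-6,0,0,0,0,0.2],[0,-6,0,0,0,0,0.2]]]'
python3 - <<'E'
from h import *
snap('top','top8.png');snap('scene','scene8.png')
crop('scene8.png','c12.png',240,80,160,180,3)
crop('top8.png','c13.png',225,180,100,120,5)
E
```

```text
clock: 10.8
position: [0.4912, 0.0205, 0.2005]
ee_rot: [3.14, -0.09, -0.0]
force: [2.0, -0.4, -0.5]
width: 0.6
clock: 11.3
position: [0.491, -0.2227, 0.1996]
ee_rot: [3.139, -0.093, 0.001]
force: [0.5, -0.5, -1.1]
width: 0.597
clock: 11.7
position: [0.4914, -0.2799, 0.1989]
ee_rot: [-3.14, 0.092, -0.0]
force: [-0.5, 0.7, 0.2]
width: 0.598
```

View pics/top8.png

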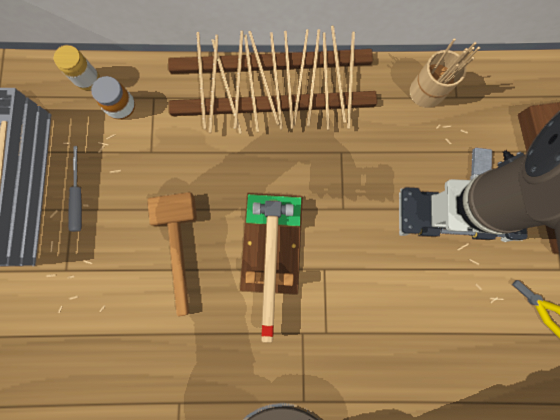

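View pics/c12.png

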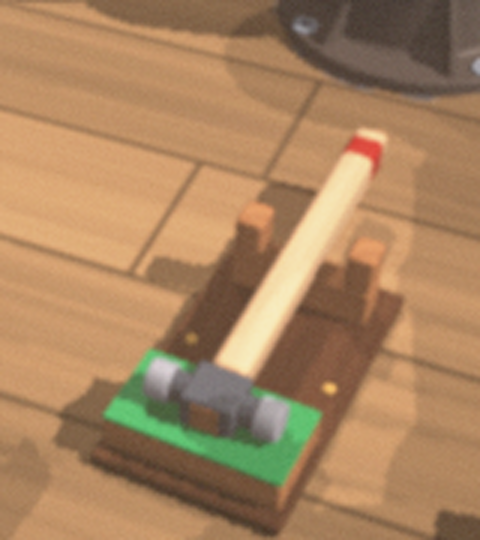

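View pics/c13.png

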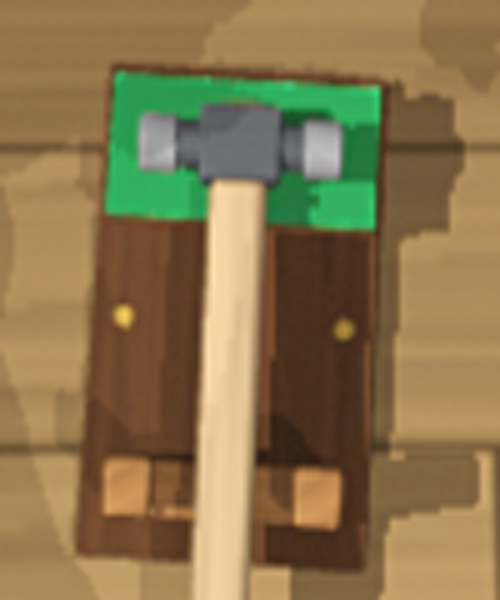

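The head is centred on the pad (crop about (240,145)), the handle is midway in the notch, and the mallet is unmoved. One numeric check, then I'll hand it in.

Run:
```python
from h import *
hc=at('top',225+240/5,180+144/5,.066);b=at('top',267,340,.06)
c=np.array([.5397,.0177]);a=np.radians(-3.3);Rm=np.array([[np.cos(a),np.sin(a)],[-np.sin(a),np.cos(a)]])
print(Rm@(hc[:2]-c),Rm@(b[:2]-c),np.linalg.norm(hc-b))
a1=cv2.imread('pics/top1.png')[185:320,140:202].astype(int);a2=cv2.imread('pics/top8.png')[185:320,140:202].astype(int)
print('mallet diff',np.abs(a1-a2).mean())
arm.sign_off()
```

```text
[-0.00376089 -0.00027941] [-0.27540133 -0.00323951] 0.2717228165953475
mallet diff 8.629828753484668
the job is handed in; nothing more can be done
```

I set the hammer down in the rest, released it, moved the arm clear, and handed the job in at about 12 s of the 43 s allowed.

**Grip and carry:** I gripped the handle about 1 mm from the balance point, going by the wrist torque. On the trial lift the head and butt rose equally, so I did not shift the grip. I carried it level and lowered it until the wrist force showed it on the rest.

**Last checks:**
- **Hammer position:** the head centre is about 4 mm along and 0.3 mm across from the pad's middle. The handle lies midway between the prongs and points along the rest to within about 1°.
- **Possible error:** the measured length from head centre to butt came out about 6 mm short of the stated size (272 against 278 mm). This was probably the butt's edge being hard to read, as it was in the first measurement.
- **Mallet:** it looks to be at the same pixels as at the start. The image difference there was not zero (mean 8.6 grey levels), which I put down to the changed shadow. I did not measure the mallet's position separately.

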